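Cap the primer flask and hold it down in the press-to-run mixer

ROBOT

A 7-joint arm with a two-finger parallel gripper is mounted at the origin on the work surface. World frame = base frame: x ahead of the robot, y to its left, z up, the work surface at z = 0. Lengths are in m, angles in rad, forces in N, time in s.
With the tool pointing down it reaches from about 0.425 to 0.925 m from the base axis. Payload 6.8 kg.
Tool frame: the origin (TCP) lies between the finger pads; the fingertips stand 22 mm ahead of it and the grasp point (between the pads) lies 3 mm ahead of it (bot.tip_reach is the distance from the TCP to the fingertips, in m); z points along the fingers, x is the direction in which the jaws open and shut, and the axes are right-handed (so a half turn about z gives the same grasp; the last joint's range is limited). The gripper opens to 85 mm and grips with 20 to 120 N. Pads are 22 mm wide; open, the fingers measure 114 mm over their backs; the gripper's body (76 mm by 85 mm) begins 54 mm behind the grasp point. The pads swing forward as they close: fully open they stand 13 mm farther back than shut.
Start: joints at [1.036, 0.477, 0.022, 1.555, -0.011, 1.109, -0.083], TCP at [0.279, -0.614, 0.253] pointing down, gripper open.
Joint ranges: [-2.96, 2.96], [-0.34, 2.1], [-1.41, 1.46], [0.24, 2.44], [-1.37, 4.51], [0.17, 1.92], [-2.96, 2.96]. Speed limits (rad/s): [2.39, 2.39, 3.14, 3.14, 3.14, 3.14, 3.14].

INTERFACE

Orientations are given as a unit quaternion [w, x, y, z].
In Python, from station import bot gives the robot as it stands.
- The arm moves only by the tool step_arm, never from a script. Its argument "targets" is a list of rows, each a list of 5 numbers: the shift along the tool's x, y, z in mm, then the turn about the tool's z in degrees, then the closure, from 0 (fully open) to 1 (shut). In form: [[dx, dy, dz, spin, jaw], ...]. A call has 1 to 20 rows; each row is the pose to reach, as a shift and turn from the pose commanded when the call began, along the tool's axes at that moment; what a row does not reach only later rows make up. A row lasts 1/12 s, in which the tool goes at most 41.7 mm and 7.16 degrees, less where a joint would pass 70% of its speed; a pose out of reach is approached as far as the arm can. A call with a gripper value outside its range is refused whole. The fingers move at their own pace and stop on an object; "newtons" is the grip in N (left out, the last holds). Time passes only in rows, so rows that repeat a pose let the fingers close. It gives the time, the measured TCP pose, the force and the opening at its end, in the units of the state.
- bot.get_obs(): the state, without advancing time (a new reading comes with each control period).
- bot.read_camera(name): name is "scene" or "top"; returns a dict with "frame" (480x640x3 uint8, red, green, blue), "z_map" (480x640 float32, m along the optical axis (not along the pixel's ray), 0 where there is no reading), "fov_y" (degrees; the focal length in pixels is half the picture's height over the tangent of half this angle, whatever the lens; pixels are square), "cx", "cy" (the principal point, pixels), "R" (3x3) and "t" (3): a world point X has camera coordinates R X + t. Camera axes: x right, y down, z forward; pixel columns grow to the right and rows downward; lengths in m; the calibration is good to about 2 mm. A picture is of the moment at which its call begins.
- bot.hand_in(): hands the job in, once; it reports no verdict.
The state is a dict: "t": time; "q": joint angles; "joint_vel": joint speeds; "joint_torque": joint torques, N m; "eef_pos": TCP position; "tool_rot": TCP orientation; "contact_force": force on the tool from outside, world axes, zero at the start; "torque": the same for the moment, N m; "gripper_width": opening from 0.0 (shut) to 1.0 (fully open).
Only numpy, scipy, OpenCV 4.12 (cv2) and the standard library are available. Lean on these libraries where they do the work, as an engineer would, in place of code of your own. Each camera call takes 0.05 s, during which the arm holds its last target.

TASK

The amber flask of sole primer has to be mixed. First press its red cap fully home while the flask is away from the mixer, then set the flask upright in the steel ring on the round green mixer, push it down until the sprung ring is fully down at its stop, and finish with the robot still holding it pressed down: do not let up or let go. Leave everything else on the bench where it is.

Things in the scene. Friction and masses are not known exactly. Their poses are not given: they have to be found in the camera images.
- flask: amber round flask, loose, standing on the bench, 200 to 380 g; origin: centre of its underside, z up the neck. Foot 40 mm across, ball body 64 mm across (widest 25 mm up, ending 54 mm up), then a straight neck 26 mm across, 54 to 100 mm up, where the shut cap begins (more neck shows while the cap is up). Grip the neck about 82 mm above the underside, any yaw.
- flask_center (a point): the point on the amber flask's axis half-way up, 57 mm above its underside; z up along the neck. With the flask seated in the cradle ring it lies about 34 mm above cradle_mouth.
- cap_top (a point): centre of the flat top of the red push-on cap, 34 mm across and 14 mm tall; 114 mm above the flask's underside when shut. Moves with the cap.
- flask_cap (a joint): how far the red cap stands up from shut, in m: 0 is fully home, 0.010 is fully up. It starts 6 to 10 mm up, slides along the flask's axis against stiff friction of about 6 N and stays wherever it is left; it cannot come off. Push straight down on its top with the flask standing on the bench.
- mixer: the round green mixer, fixed to the bench, with its steel ring cradle; the origin is the centre of its underside. Housing 140 mm across and 42 mm high; the ring stands above its middle.
- cradle_mouth (a point): centre of the upper rim of the steel ring on the mixer, 94 mm above the bench when up; goes down with the ring. The ring is a funnel 22 mm tall, open below: inside 76 mm across at the rim, 44 mm at the bottom; outside 84 mm. The flask's ball seats and centres itself in it, its underside then 23 mm below the rim (71 mm above the bench before pressing). Unheld, it may lean over.
- cradle (a joint): how far the ring is pressed down, in m: 0 is up, 0.014 is its firm lower stop. A spring pushes it up: it starts to move at about 7 N and takes about 14 N at the stop, the flask's weight included. It comes up again at once when let go.
- spare_center (a point): a second flask of the same shape and size, off-white with a blue cap already shut (a bystander, loose); point on its axis 57 mm above its underside
- jar_center (a point): glue jar 80 mm across, 115 mm tall with a white lid (bystander, loose); its centre
- hammer: a hammer lying on the bench (bystander, loose); the point given lies on it
- brush: a glue brush lying on the bench (bystander, loose); the point given lies on it
- tin_center (a point): flat round brass tin 84 mm across, 26 mm tall (bystander, loose); its centre
- last: cream shoe last, 260 mm long, 100 mm tall at the heel (bystander, loose); origin in the middle of its sole, x towards its heel
Not all that is in view belongs to the job. What is shaped like the flask but black is not meant.

How it is judged:
On the way, in this order (a step that is already met when the one before it is completed fails the run):
1. the red cap is pressed home while the flask is away from the mixer (value of joint flask_cap below 0.002 m and horizontal distance between flask_center and cradle_mouth above 0.09 m), for 0.2 s.
2. the capped flask is seated upright in the ring and pressed down (value of joint cradle above 0.0115 m and horizontal distance between flask_center and cradle_mouth below 0.012 m and z of flask_center in the frame of cradle_mouth below 0.041 m and angle between flask_center's own z axis and vertical below 0.25 rad), for 0.3 s.
At the end, for the whole second after the job is handed in: The robot still holds the amber flask pressed down: ring at least 11.5 of 14 mm down, flask seated within 12 mm of its axis (middle under 41 mm above the rim), upright within 0.25 rad, cap shut within 2 mm, over 6 N between flask and mixer, over 3 N between robot and flask (all of step 2 and value of joint flask_cap below 0.002 m and contact force between flask and mixer above 6 N and contact force between any of the fingers, the arm and flask above 3 N); the arm keeps its last pose, push and grip.
It fails at once if another thing on the bench is disturbed (moved more than 30 mm) (distance of any of spare_center, jar_center, hammer, brush, tin_center, last from where it was at the start of the episode above 0.03 m).
It fails at once if the amber flask is tipped over (angle between flask_center's own z axis and vertical above 0.8 rad).
It also fails if it takes over 54 s, if anything falls off the work surface, if the arm or the gripper's body presses on something with over 40 N, if the wrist force passes 120 N, or if a joint passes its speed limit or range.

## Working session

There is one attempt and no reset: what is moved stays moved. The work goes in short steps, Python scripts to look and compute and a tool call to move; the robot and the scene stay as the last step left them, time stands still between calls to the robot, and variables do not carry over. Pictures are saved under pics/ and viewed, and the job is handed in when it is done.

Besides the shell and the picture viewer there is one more tool, called after "Call:" as a command line: name --pt "numbers of a row" for each row, then --argument value for the rest. step_arm: Moves the arm, as the interface text tells. Its arguments: {"type":"object","properties":{"targets":{"type":"array"},"newtons":{"type":"number"}},"required":["targets"]}

```bash
mkdir -p pics; ls; python3 - <<'E'
from station import bot
import cv2,pickle
o=bot.get_obs();print(o)
for n in("scene","top"):
    c=bot.read_camera(n);pickle.dump(c,open(n+'.pkl','wb'))
    cv2.imwrite(f'pics/{n}0.png',c['frame'][:,:,::-1]);print(n,c['fov_y'],c['cx'],c['cy'],c['R'],c['t'])
E
```

```text
pics
{'t': 0.0, 'q': array([ 1.03589555,  0.47783728,  0.02233364,  1.55645974, -0.01148624,
        1.10928653, -0.08313331]), 'joint_vel': array([-1.26640669e-03,  1.28208981e-03,  8.17212471e-04,  1.83092811e-04,
        1.14293229e-03, -1.15418202e-03, -8.58606899e-05]), 'joint_torque': array([-3.61119428e-04, -5.96455228e+01,  1.60731878e+00, -2.81200022e+01,
        1.23968444e-02,  9.41581005e-03,  5.63356218e-05]), 'eef_pos': array([ 0.27918295, -0.61394965,  0.25229713]), 'tool_rot': array([-4.39725474e-04,  8.40820802e-01, -5.41312767e-01, -8.21012165e-04]), 'contact_force': array([-0.78683421, -0.22654884, -0.02453841]), 'torque': array([-0.05674149,  0.01625182,  0.00060924]), 'gripper_width': 1.0034148445568147}
scene 54.576568578485684 318.0990765253646 238.75954935100543 [[-0.78448234  0.61986547 -0.01882159]
 [ 0.4617081   0.56352306 -0.68503094]
 [-0.41402063 -0.54608476 -0.7282708 ]] [ 0.40647633 -0.20893937  1.55211994]
top 48.755456908543245 321.2808364433255 237.5223685378281 [[ 0.00339983 -0.99998643  0.00394661]
 [-0.97989268 -0.00411881 -0.19948277]
 [ 0.19949632 -0.00318905 -0.97989339]] [0.00654354 0.57768115 1.5308537 ]
```

View pics/scene0.png

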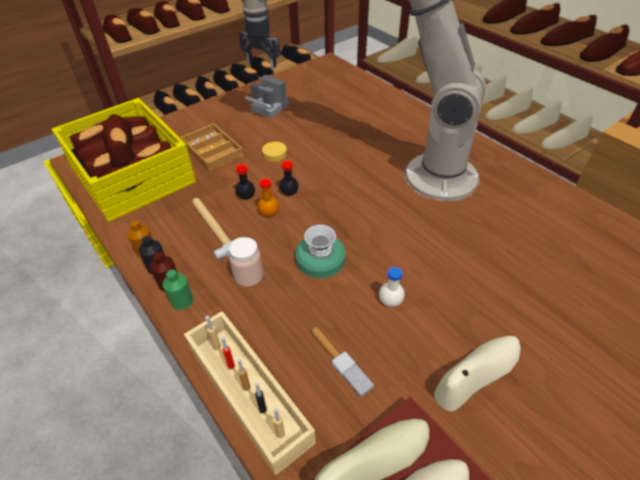

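View pics/top0.png

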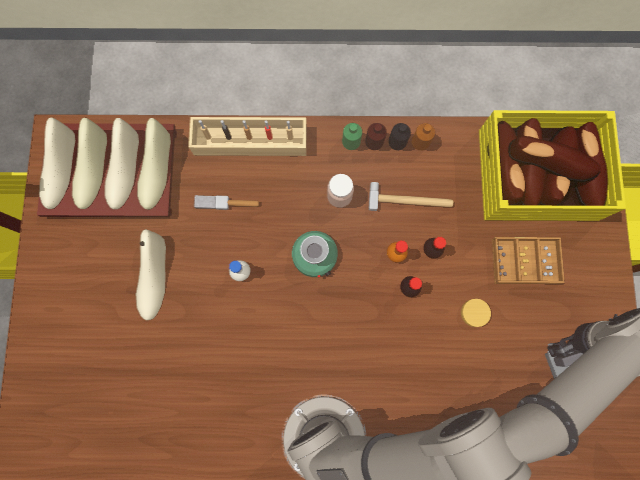

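The scene view shows the amber flask at (268,205), with black look-alikes at (245,187) and (289,183), and the mixer at (320,250). In the top view the red-capped candidates are amber (398,252), black (435,247) and black (411,287). There is also an amber bottle with no red cap at (425,135). The flask meant is the one at (398,252), because it is both amber and red-capped. I'll confirm it in an enlarged crop and measure.

```bash
cat > h.py <<'E'
import numpy as np,cv2
def K(c):
    f=240/np.tan(np.radians(c['fov_y']/2));return f
def ray(c,u,v):
    f=K(c);d=c['R'].T@np.array([(u-c['cx'])/f,(v-c['cy'])/f,1]);o=-c['R'].T@c['t'];return o,d
def onz(c,u,v,z):
    o,d=ray(c,u,v);return o+d*(z-o[2])/d[2]
def cloud(c):
    f=K(c);v,u=np.mgrid[0:480,0:640];z=c['z_map'];P=np.stack([(u-c['cx'])/f*z,(v-c['cy'])/f*z,z],-1)
    return (P-c['t'])@c['R']
def blobs(c,lo,hi,amin=15):
    h=cv2.cvtColor(c['frame'],cv2.COLOR_RGB2HSV);m=cv2.inRange(h,lo,hi)
    n,l,s,ce=cv2.connectedComponentsWithStats(m)
    return [(s[i],ce[i],l==i) for i in range(1,n) if s[i][4]>=amin]
def two(c1,p1,c2,p2):
    A=[];b=[]
    M=np.zeros((3,3));r=np.zeros(3)
    for c,p in((c1,p1),(c2,p2)):
        o,d=ray(c,*p);d=d/np.linalg.norm(d);Q=np.eye(3)-np.outer(d,d);M+=Q;r+=Q@o
    return np.linalg.solve(M,r)
E
python3 - <<'E'
from h import *
import pickle
S,T=[pickle.load(open(n+'.pkl','rb')) for n in('scene','top')]
a=cv2.resize(T['frame'][220:310,270:470],None,fx=4,fy=4,interpolation=2)[:,:,::-1]
b=cv2.resize(S['frame'][150:275,220:350],None,fx=4,fy=4,interpolation=2)[:,:,::-1]
cv2.imwrite('pics/cropT.png',a[:, :]);cv2.imwrite('pics/cropS.png',b)
for n,c in(('S',S),('T',T)):
    P=cloud(c)
    for nm,lo,hi in(('red',(0,200,150),(4,255,255)),('amber',(8,210,150),(16,255,255)),('green',(70,80,50),(90,255,200)),('blue',(100,150,100),(125,255,255))):
        for s,ce,m in blobs(c,lo,hi):
            if nm in('amber',) and s[4]<40: continue
            q=P[m];print(n,nm,s,ce.round(1),'med',np.median(q,0).round(3),'zmax',np.percentile(q[:,2],95).round(3))
E
```

```text
S red [282 161  11   9  73] [286.7 164.8] med [ 0.439 -0.251  0.115] zmax 0.118
S red [236 165  11   9  76] [241.2 168.9] med [ 0.558 -0.325  0.114] zmax 0.119
S red [260 179  11   9  78] [265.1 183.3] med [ 0.544 -0.213  0.122] zmax 0.126
S red [223 350  11  18  96] [228.5 358.6] med [0.912 0.183 0.077] zmax 0.107
S amber [259 188  20  26 231] [268.3 203.1] med [ 0.546 -0.205  0.044] zmax 0.096
S green [ 296  240   49   37 1074] [320.1 260.7] med [0.568 0.069 0.04 ] zmax 0.046
S blue [388 268  14  12 133] [394.5 273.5] med [0.486 0.261 0.115] zmax 0.118
T green [293 238  34  37 200] [304.5 260.7] med [0.503 0.066 0.042] zmax 0.049
T blue [230 261  11  11  94] [234.8 266.2] med [0.482 0.256 0.114] zmax 0.121
```

View pics/cropT.png

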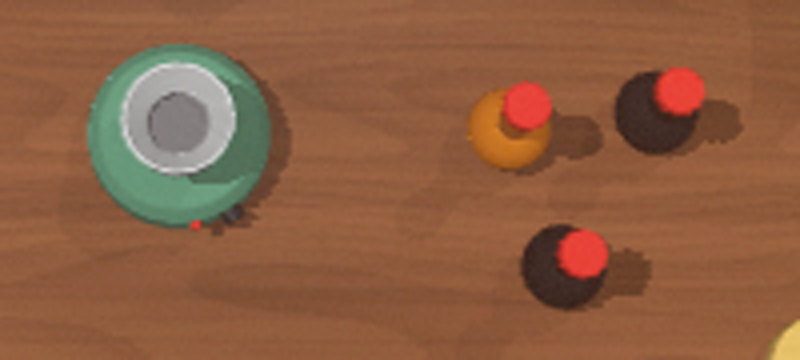

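View pics/cropS.png

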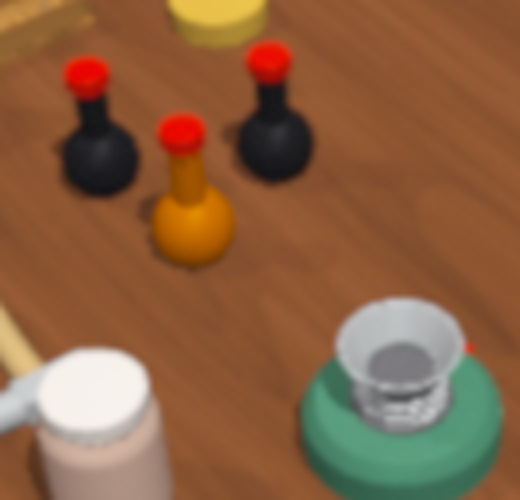

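Confirmed. In the crop the amber ball with the red cap is at crop (510,128), and its cap at (527,105). The neighbours are black, and there is clear bench between them and the flask. Next I'll get precise positions.

```bash
python3 - <<'E'
from h import *
import pickle
S,T=[pickle.load(open(n+'.pkl','rb')) for n in('scene','top')]
P=cloud(T)
capT=None
for s,ce,m in blobs(T,(0,150,150),(6,255,255)):
    print('T red',s,ce.round(1),'onz',onz(T,*ce,.122).round(4),'zmed',np.median(P[m][:,2]).round(4))
for s,ce,m in blobs(T,(8,150,120),(18,255,255),60):
    if 220<ce[1]<300: print('T amb',s,ce.round(1))
    if s[2]<30 and 240<ce[1]<265:
        pass
# scene cap top: top half disc ; triangulate
print('tri cap approx',two(T,(401.3,245.8),S,(265.1,183.3)))
# ring rim via grey mask
g=cv2.cvtColor(T['frame'],cv2.COLOR_RGB2HSV)
m=((g[...,1]<60)&(g[...,2]>90)).astype('uint8');m[:,:280]=0;m[:,350:]=0;m[:225]=0;m[290:]=0
cn=max(cv2.findContours(m,0,1)[0],key=cv2.contourArea);e=cv2.fitEllipse(cn);print('ring T',e,onz(T,*e[0],.094))
g=cv2.cvtColor(S['frame'],cv2.COLOR_RGB2HSV)
# depth points on ring rim
for c,n in((T,'T'),(S,'S')):
    Q=cloud(c);k=(abs(Q[...,0]-.54)<.08)&(abs(Q[...,1]-.04)<.09)&(Q[...,2]>.087)&(Q[...,2]<.1)
    q=Q[k];
    (x,y),r=cv2.minEnclosingCircle(q[:,:2].astype('float32'));print(n,'rim',len(q),x,y,r,q[:,2].max())
# housing circle in depth
    k=(abs(Q[...,0]-.54)<.12)&(abs(Q[...,1]-.04)<.12)&(Q[...,2]>.038)&(Q[...,2]<.046)
    q=Q[k];(x,y),r=cv2.minEnclosingCircle(q[:,:2].astype('float32'));print(n,'hous',x,y,r)
E
```

```text
T red [434 237  13  12 117] [439.6 242.3] onz [ 0.5522 -0.3313  0.122 ] zmed 0.1149
T red [396 240  12  13 118] [401.4 245.9] onz [ 0.541  -0.2209  0.122 ] zmed 0.1222
T red [410 277  12  13 120] [415.4 282.9] onz [ 0.4347 -0.258   0.122 ] zmed 0.1156
T amb [  336   164   298   225 15251] [492.8 285. ]
T amb [420 226  25  12  70] [433.8 231.8]
T amb [384 241  24  27 286] [394.7 253.7]
T amb [556 251   7  29  73] [558.9 264.2]
T amb [127 264  12  18  64] [132.9 271.8]
tri cap approx [ 0.54119988 -0.22060937  0.11611106]
ring T ((313.9422302246094, 249.14804077148438), (28.221139907836914, 28.688600540161133), 81.76283264160156) [0.53565096 0.030151   0.094     ]
T rim 212 0.5362275242805481 0.02924920618534088 0.0415729358792305 0.09979456264475538
T hous 0.5315439701080322 0.028993677347898483 0.06940887868404388
S rim 222 0.5359492301940918 0.03307976573705673 0.042516522109508514 0.09845661938814874
S hous 0.5371799468994141 0.03356919065117836 0.06660807132720947
```

```bash
cat >> h.py <<'E'
from scipy.spatial.transform import Rotation as Ro
def delta(bot,tgt):
    o=bot.get_obs();w=o['tool_rot'];R=Ro.from_quat([w[1],w[2],w[3],w[0]])
    x=R.apply([1,0,0]);print('t',o['t'],'pos',o['eef_pos'].round(4),'jaw deg',np.degrees(np.arctan2(x[1],x[0])).round(1),'tilt',R.apply([0,0,1]).round(4),'F',o['contact_force'].round(2),'w',round(o['gripper_width'],3))
    print('delta mm',(R.inv().apply(np.array(tgt)-o['eef_pos'])*1000).round(1))
E
python3 - <<'E'
from h import *
from station import bot
print(bot.tip_reach)
delta(bot,[.541,-.2205,.20])
E
```

```text
0.022
t 0.1 pos [ 0.2792 -0.614   0.2524] jaw deg -65.5 tilt [-8.0e-04  1.4e-03 -1.0e+00] F [ 0.13  0.38 -0.14] w 0.996
delta mm [-249.8 -401.2   52.8]
```

Call:
step_arm --pt "-250 -401 53 -33 1" --pt "-250 -401 53 -33 1" --pt "-250 -401 53 -33 1" --pt "-250 -401 53 -33 1" --pt "-250 -401 53 -33 1" --pt "-250 -401 53 -33 1" --pt "-250 -401 53 -33 1" --pt "-250 -401 53 -33 1" --pt "-250 -401 53 -33 1" --pt "-250 -401 53 -33 1" --pt "-250 -401 53 -33 1" --pt "-250 -401 53 -33 1" --pt "-250 -401 53 -33 1" --pt "-250 -401 53 -33 1" --pt "-250 -401 53 -33 1" --newtons 40

```text
t: 1.35
eef_pos: [0.5401, -0.2222, 0.2]
tool_rot: [0.0, 0.96, -0.281, -0.0]
contact_force: [0.0, -1.1, -0.2]
gripper_width: 0.003
```

```bash
python3 - <<'E'
from h import *
from station import bot
delta(bot,[.541,-.2205,.145])
for n in("scene","top"):
    c=bot.read_camera(n)
    s=(slice(120,260),slice(200,360)) if n=="scene" else (slice(200,310),slice(320,470))
    cv2.imwrite(f'pics/{n}1.png',cv2.resize(c['frame'][s],None,fx=4,fy=4)[:,:,::-1])
E
```

```text
t 1.35 pos [ 0.5401 -0.2222  0.2   ] jaw deg -32.6 tilt [-1.1e-03 -7.0e-04 -1.0e+00] F [ 0.01 -1.08 -0.17] w 0.003
delta mm [-0.2 -2.  55. ]
```

View pics/scene1.png

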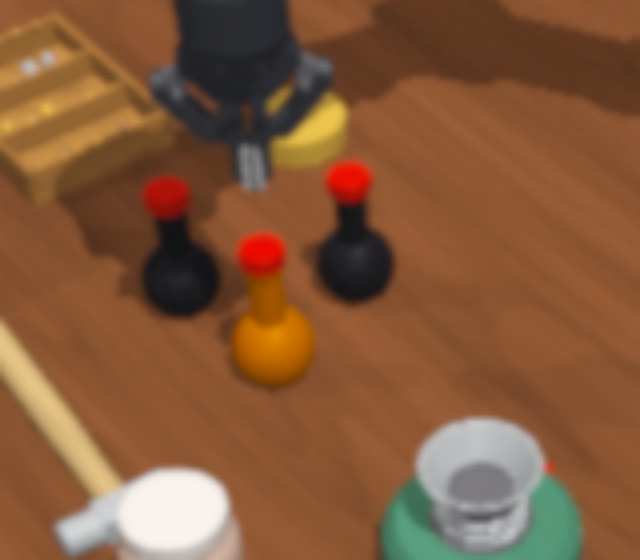

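The closed fingertips (crop (253,180)) stand over the amber cap (262,250), clear of the black flasks. I'll descend and press.

Call:
step_arm --pt "0 -2 25 0 1" --pt "0 -2 45 0 1" --pt "0 -2 52 0 1" --pt "0 -2 55 0 1" --pt "0 -2 57 0 1" --pt "0 -2 59 0 1" --pt "0 -2 61 0 1" --pt "0 -2 62 0 1" --pt "0 -2 63 0 1" --pt "0 -2 64 0 1" --pt "0 -2 64 0 1"

```text
t: 2.37
eef_pos: [0.5429, -0.2202, 0.1383]
tool_rot: [0.0, 0.96, -0.281, 0.001]
contact_force: [-2.1, -0.6, 4.8]
gripper_width: 0.002
```

Call:
step_arm --pt "0 0 1 0 1" --pt "0 0 2 0 1" --pt "0 0 3 0 1" --pt "0 0 3 0 1" --pt "0 0 3 0 1"

```text
t: 2.78
eef_pos: [0.5437, -0.2206, 0.1366]
tool_rot: [0.0, 0.96, -0.281, 0.002]
contact_force: [-2.5, -0.1, 12.4]
gripper_width: 0.003
```

Call:
step_arm --pt "0 0 1 0 1" --pt "0 0 2 0 1" --pt "0 0 2 0 1" --pt "0 0 2 0 1"

```text
t: 3.12
eef_pos: [0.5452, -0.221, 0.1366]
tool_rot: [0.001, 0.96, -0.281, 0.004]
contact_force: [-4.2, -0.1, 23.5]
gripper_width: -0.004
```

```bash
python3 - <<'E'
from h import *
from station import bot
delta(bot,[.541,-.2205,.2])
c=bot.read_camera("scene")
cv2.imwrite('pics/scene2.png',cv2.resize(c['frame'][120:260,200:360],None,fx=4,fy=4)[:,:,::-1])
E
```

```text
t 3.1167 pos [ 0.5452 -0.221   0.1366] jaw deg -32.6 tilt [ 0.0076 -0.0035 -1.    ] F [-4.17 -0.14 23.46] w -0.004
delta mm [ -3.3   1.7 -63.4]
```

View pics/scene2.png

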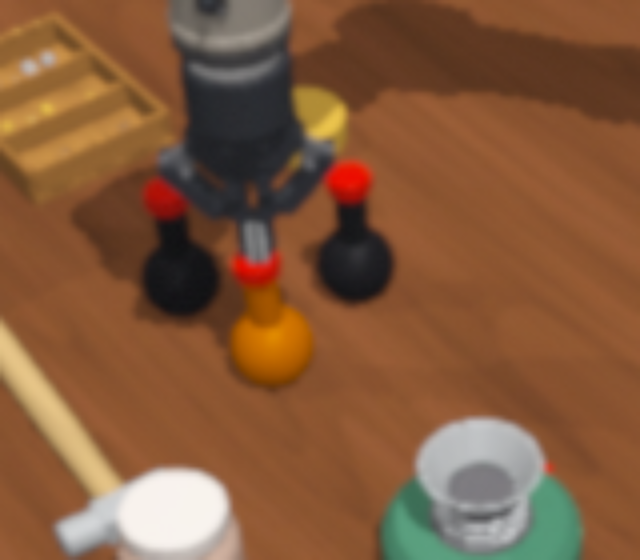

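The force went from 12 to 23 N with no further travel and the tips at 114.6 mm, so the cap is home. I'll retreat, open and check.

Call:
step_arm --pt "0 0 -15 0 1" --pt "0 0 -45 0 0.5" --pt "0 0 -68 0 0" --pt "0 0 -68 0 0" --pt "0 0 -68 0 0" --pt "0 0 -68 0 0" --pt "0 0 -68 0 0" --pt "0 0 -68 0 0"

```text
t: 3.83
eef_pos: [0.5414, -0.2191, 0.1983]
tool_rot: [-0.0, 0.96, -0.28, -0.001]
contact_force: [-0.9, -0.2, -0.2]
gripper_width: 0.976
```

```bash
python3 - <<'E'
from h import *
from station import bot
S=bot.read_camera("scene");P=cloud(S)
for s,ce,m in blobs(S,(0,200,150),(4,255,255)):
    print(s,ce.round(1),np.median(P[m],0).round(4),np.percentile(P[m][:,2],95).round(4))
for s,ce,m in blobs(S,(8,210,100),(16,255,255),100):
    q=P[m];print('amb',s,ce.round(1),np.median(q,0).round(4))
    k=(q[:,2]>.06)&(q[:,2]<.098);print('neck',k.sum(),np.median(q[k],0).round(4))
cv2.imwrite('pics/scene3.png',cv2.resize(S['frame'][120:260,200:360],None,fx=4,fy=4)[:,:,::-1])
# view dir horizontal
print(S['R'][2]); delta(bot,[.543,-.2205,.085])
E
```

```text
[282 161  11   9  77] [286.7 164.8] [ 0.4397 -0.2524  0.1138] 0.1181
[236 164  10   7  51] [240.6 167.3] [ 0.5553 -0.3315  0.1158] 0.1184
[260 181  11   9  83] [265.2 185.2] [ 0.5437 -0.2143  0.1144] 0.1181
[223 350  11  18  98] [228.6 358.5] [0.9113 0.1833 0.0768] 0.1071
amb [258 190  21  27 312] [267.5 204.1] [ 0.5482 -0.2062  0.0398]
neck 79 [ 0.5452 -0.2086  0.0785]
[-0.41402063 -0.54608476 -0.7282708 ]
t 3.8833 pos [ 0.5415 -0.2191  0.1983] jaw deg -32.5 tilt [-1.7e-03  6.0e-04 -1.0e+00] F [-0.87  0.34 -0.48] w 1.001
delta mm [  2.2   0.3 113.3]
```

View pics/scene3.png

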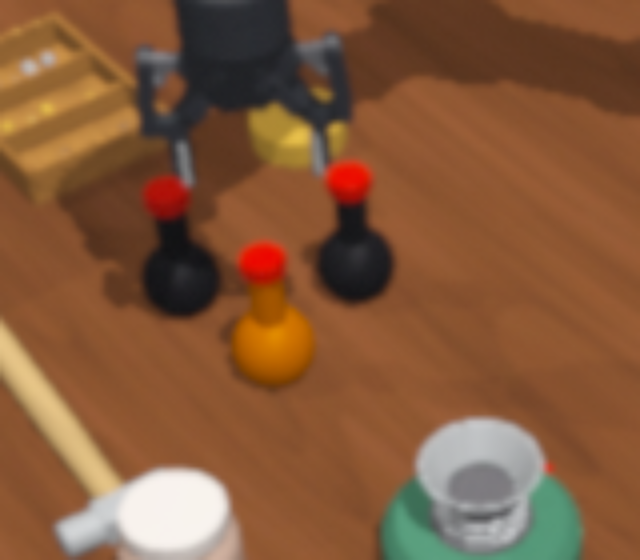

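The cap top is now at 114 mm, level with the shut caps of its neighbours (crop (262,262)). Next I'll grip the neck with the grasp point at 82 mm.

Call:
step_arm --pt "1 0 35 0 0" --pt "1 0 70 0 0" --pt "1 0 100 0 0" --pt "1 0 113 0 0" --pt "1 0 113 0 0" --pt "1 0 113 0 0" --pt "1 0 113 0 1" --pt "1 0 113 0 1" --pt "1 0 113 0 1" --pt "1 0 113 0 1" --pt "1 0 113 0 1" --pt "1 0 113 0 1" --pt "1 0 113 0 1" --newtons 80

```text
t: 4.97
eef_pos: [0.5437, -0.2201, 0.0877]
tool_rot: [0.0, 0.96, -0.28, 0.001]
contact_force: [-1.3, -0.1, 7.0]
gripper_width: 0.343
```

```bash
python3 - <<'E'
from h import *
from station import bot
delta(bot,[.536,.031,.23])
c=bot.read_camera("scene")
cv2.imwrite('pics/scene4.png',cv2.resize(c['frame'][120:260,200:360],None,fx=4,fy=4)[:,:,::-1])
E
```

```text
t 4.9667 pos [ 0.5437 -0.2201  0.0877] jaw deg -32.6 tilt [ 1.9e-03 -8.0e-04 -1.0e+00] F [-1.31 -0.11  7.02] w 0.343
delta mm [-141.3 -207.5 -142.6]
```

View pics/scene4.png

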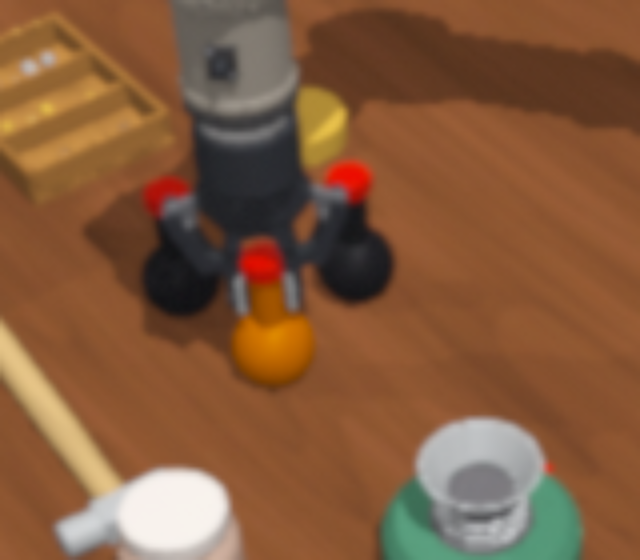

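The pads are around the neck on both sides at crop (240–292,292), below the cap. I'll lift and carry it over the ring.

Call:
step_arm --pt "0 0 -20 0 1" --pt "0 0 -55 0 1" --pt "0 0 -90 0 1" --pt "0 0 -125 0 1" --pt "-10 -15 -143 0 1" --pt "-28 -41 -143 0 1" --pt "-46 -67 -143 0 1" --pt "-64 -94 -143 0 1" --pt "-82 -120 -143 0 1" --pt "-100 -147 -143 0 1" --pt "-118 -173 -143 0 1" --pt "-132 -194 -143 0 1" --pt "-140 -206 -143 0 1" --pt "-141 -207 -143 0 1" --pt "-141 -207 -143 0 1" --pt "-141 -207 -143 0 1"

```text
t: 6.35
eef_pos: [0.5352, 0.0292, 0.2292]
tool_rot: [0.001, 0.96, -0.281, -0.0]
contact_force: [0.3, -1.1, -1.8]
gripper_width: 0.341
```

```bash
python3 - <<'E'
from h import *
from station import bot
delta(bot,[.536,.031,.165])
for n in("scene","top"):
    c=bot.read_camera(n);P=cloud(c)
    for s,ce,m in blobs(c,(8,200,100),(17,255,255),60):
        if 200<ce[0]<350 and 150<ce[1]<290: print(n,s,ce.round(1),np.median(P[m],0).round(3),P[m][:,2].min())
    s=(slice(160,290),slice(240,400)) if n=="scene" else (slice(180,300),slice(250,410))
    cv2.imwrite(f'pics/{n}5.png',cv2.resize(c['frame'][s],None,fx=4,fy=4)[:,:,::-1])
E
```

```text
t 6.35 pos [0.5352 0.0292 0.2292] jaw deg -32.6 tilt [-4.e-04 -1.e-03 -1.e+00] F [ 0.34 -1.14 -1.84] w 0.341
delta mm [-0.3 -2.  64.2]
scene [308 197  25  30 497] [319.7 212.7] [0.543 0.042 0.187] -0.0008526838020667441
```

View pics/scene5.png

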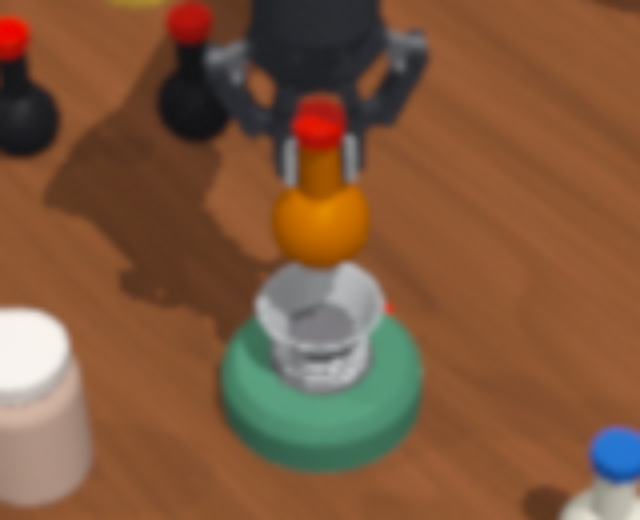

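View pics/top5.png

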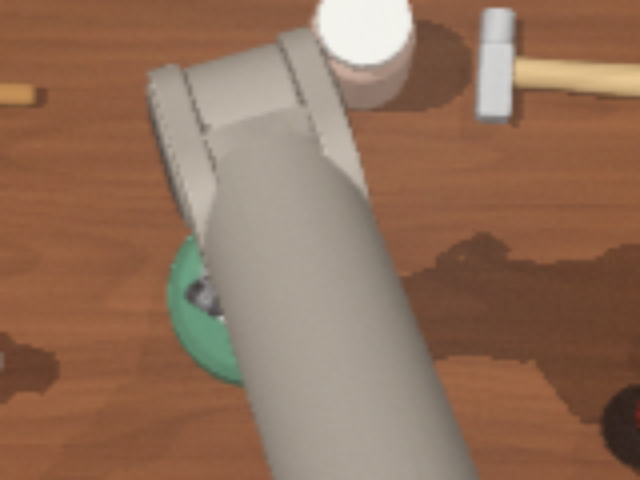

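In the scene crop the upright amber ball (321,215) hangs right above the ring mouth (320,310). I'll lower it to just short of contact.

Call:
step_arm --pt "0 -2 20 0 1" --pt "0 -2 42 0 1" --pt "0 -2 58 0 1" --pt "0 -2 64 0 1" --pt "0 -2 68 0 1" --pt "0 -2 71 0 1" --pt "0 -2 73 0 1" --pt "0 -2 75 0 1" --pt "0 -2 75 0 1"

```text
t: 7.2
eef_pos: [0.5385, 0.0321, 0.1561]
tool_rot: [-0.001, 0.96, -0.281, 0.002]
contact_force: [1.0, -1.0, 5.4]
gripper_width: 0.342
```

Call:
step_arm --pt "0 0 2 0 1" --pt "0 0 4 0 1" --pt "0 0 6 0 1" --pt "0 0 8 0 1" --pt "0 0 10 0 1" --pt "0 0 12 0 1" --pt "0 0 13 0 1" --pt "0 0 13 0 1"

```text
t: 7.87
eef_pos: [0.5396, 0.0325, 0.1452]
tool_rot: [-0.001, 0.96, -0.281, 0.003]
contact_force: [-1.6, -2.0, 18.3]
gripper_width: 0.341
```

Call:
step_arm --pt "0 0 1 0 1" --pt "0 0 2 0 1" --pt "0 0 2 0 1" --pt "0 0 2 0 1" --pt "0 0 2 0 1" --pt "0 0 2 0 1"

```text
t: 8.37
eef_pos: [0.5404, 0.0326, 0.1448]
tool_rot: [-0.001, 0.96, -0.281, 0.004]
contact_force: [-4.7, -1.4, 31.3]
gripper_width: 0.345
```

```bash
python3 - <<'E'
from h import *
from station import bot
delta(bot,[.536,.031,.145])
c=bot.read_camera("scene");P=cloud(c)
k=(abs(P[...,0]-.536)<.05)&(abs(P[...,1]-.031)<.05)
g=cv2.cvtColor(c['frame'],cv2.COLOR_RGB2HSV);grey=(g[...,1]<50)&(g[...,2]>110)
q=P[k&grey&(P[...,2]>.05)&(P[...,2]<.11)]
print('ring top z',len(q),np.percentile(q[:,2],[50,90,97]).round(4))
(x,y),r=cv2.minEnclosingCircle(q[q[:,2]>.072][:,:2].astype('float32'));print(x,y,r)
import pickle
S=pickle.load(open('scene.pkl','rb'));P=cloud(S);g=cv2.cvtColor(S['frame'],cv2.COLOR_RGB2HSV);grey=(g[...,1]<50)&(g[...,2]>110)
q=P[(abs(P[...,0]-.536)<.05)&(abs(P[...,1]-.031)<.05)&grey&(P[...,2]>.05)];print('before',np.percentile(q[:,2],[50,90,97]).round(4))
cv2.imwrite('pics/scene6.png',cv2.resize(c['frame'][160:290,240:400],None,fx=4,fy=4)[:,:,::-1])
E
```

```text
t 8.3667 pos [0.5404 0.0326 0.1448] jaw deg -32.6 tilt [ 0.0092  0.     -1.    ] F [-4.69 -1.45 31.34] w 0.345
delta mm [-2.9  3.7 -0.2]
ring top z 187 [0.0741 0.0826 0.0837]
0.5370266437530518 0.03433534502983093 0.04186023026704788
before [0.0791 0.0947 0.0967]
```

View pics/scene6.png

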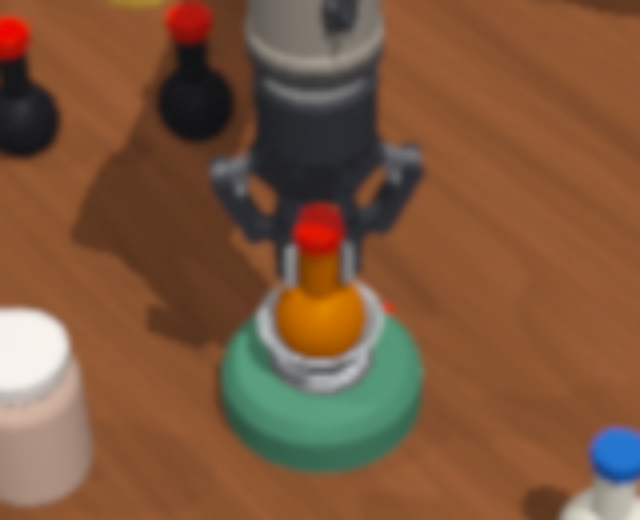

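The ball is centred in the lowered ring at crop (320,315). The rim dropped about 13 mm, and the last 2 mm of command moved the tool only 0.4 mm while adding 13 N, so it is at the stop. I'll hold briefly and recheck before handing in.

Call:
step_arm --pt "0 0 0 0 1" --pt "0 0 0 0 1" --pt "0 0 0 0 1" --pt "0 0 0 0 1" --pt "0 0 0 0 1" --pt "0 0 0 0 1"

```text
t: 8.92
eef_pos: [0.5404, 0.0326, 0.1448]
tool_rot: [-0.001, 0.96, -0.281, 0.004]
contact_force: [-5.1, -1.5, 31.1]
gripper_width: 0.347
```

```bash
python3 - <<'E'
from h import *
from station import bot
delta(bot,[.536,.031,.145])
c=bot.read_camera("scene");P=cloud(c)
for s,ce,m in blobs(c,(0,200,110),(5,255,255)):
    print('red',s,ce.round(1),np.median(P[m],0).round(4),np.percentile(P[m][:,2],90).round(4))
for s,ce,m in blobs(c,(8,200,100),(17,255,255),100):
    if 280<ce[0]<350: print('amb',s,ce.round(1),np.percentile(P[m][:,2],[5,50,95]).round(3))
print(bot.hand_in())
E
```

```text
t 8.9167 pos [0.5404 0.0326 0.1448] jaw deg -32.6 tilt [ 0.0092 -0.     -1.    ] F [-5.05 -1.5  31.1 ] w 0.347
delta mm [-2.9  3.7 -0.2]
red [282 160  11  10  93] [286.9 164.7] [ 0.4373 -0.2513  0.1144] 0.1178
red [236 164  11  11  96] [241.2 169. ] [ 0.556  -0.3248  0.1139] 0.1175
red [314 211  12  12 111] [319.2 217. ] [0.5402 0.0378 0.1719] 0.1745
red [223 350  11  18 100] [228.6 358.5] [0.9112 0.1833 0.0772] 0.1049
amb [309 223  22  26 372] [319.5 237. ] [0.083 0.105 0.145]
the job is handed in; nothing more can be done
None
```

I pressed the amber flask's red cap home on the bench, set the flask upright in the mixer ring and pushed the ring down to its stop. I handed the job in at 8.9 s with the robot still gripping the flask and pressing down. The hand-in gives no verdict.

- **Cap:** after pressing, its top measured about 114 mm, level with the shut caps beside it. At the end it was at about 172 mm (171 mm expected with the flask fully down), so it was still shut.
- **Ring:** the rim dropped about 13 mm of its 14 mm. The last 2 mm of commanded push moved the tool only 0.4 mm and raised the force from 18 to 31 N.
- **Hold:** the push stayed steady at 31 N, with the tool tilted about 0.01 rad. The tool sat about 5 mm from the ring centre I first measured and about 4 mm from the last estimate. The allowed offset is 12 mm.
- **Rest of the bench:** the black flasks had not moved. I saw nothing else disturbed in the close-up pictures, but I did not measure the other items again.

No check failed.

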